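# Drive home the two locking pins of a pipe clamp with a mallet

### The job

Lock the blue pipe clamp. The mallet stands on its head with the handle up: pick it up, stand it on one of its two striking faces, handle level, on the middle of the grey mat, and let go; then take it afresh and knock both sprung pins of the clamp fully home with brisk blows of the mallet, never with the gripper itself. Finally stand the mallet on a striking face in the middle of the mat again and let go; leave the loose things lying about where they are.

Things in the scene. Friction and masses are not known exactly. Their poses are not given: they have to be found in the camera images.
- clamp: Pipe clamp fixed to the table: blue base 120 x 200 x 20 mm, two posts and a blue cross bar 46 x 190 mm (top at 105 mm) over a steel tube 50 mm across, 170 mm long, along the clamp's x. On the bar, 70 mm either side of the middle along y, steel collars 38 mm across rise to 115 mm, a pin standing out of each. Origin: centre of the base on the table; z up. The robot itself must not touch it.
- pin_a (a joint): Travel in m of the upright steel pin at the clamp's +y end: 0 fully up, 0.022 fully home at its hard stop; starts between 0 and 0.006. Sprung and tight in its sleeve: about 7 N starts it, 12 N at the end (plus drag of 12 N per m/s); it stays where it is driven. Home means at least 0.0203.
- pin_b (a joint): The same for the pin at the clamp's -y end.
- pin_a_top (a point): Centre of the top face of pin A's round head (28 mm across). 139 mm above the table when fully up, 117 mm when home, so it is never lower than its collar (115 mm).
- pin_b_top (a point): The same for pin B.
- mallet_head (a point): Centre of the mallet's head: black rubber block, 78 mm between its two flat striking faces (mallet's x), 50 mm wide (y), 52 mm deep (z). At the start it stands on its crown, head centre 26 mm up, handle straight up to 164 mm, x axis level, within 0.5 rad of world y. On either striking face it stands stably, head centre 39 mm above its support. The head can be gripped across its 50 mm width.
- mallet_handle (a point): Point on the axis of the mallet's light wooden handle 70 mm from the head's centre. The handle is a straight bar 26 mm (along mallet x) by 24 mm (along mallet y) from 26 to 98 mm from the head's centre, then 30 by 24 mm to its end at 138 mm.
- mallet: The mallet as a whole (0.4 to 0.7 kg, most of it in the head): origin at the centre of the head's crown, the face opposite the handle; x along the head from striking face to striking face, z along the handle.
- mat_top (a point): Centre of the upper face of the thin grey mat, 160 x 160 x 4 mm, fixed to the table; upper face 4 mm above the table.
- tape: Bystander: yellow tape measure, about 62 x 34 x 62 mm.
- coupling: Bystander: short steel pipe coupling standing on end, 60 mm across, 45 mm high.
- wrench: Bystander: steel wrench 200 mm long, lying flat.
- brush: Bystander: wire brush with wooden back, 200 mm long, 32 mm high.
- cap: Bystander: steel pipe cap 60 mm across, 45 mm high.
Things that resemble listed ones, but are neither listed nor needed, are in the scene too. What is shaped like the clamp but pink is not meant.

How it is judged:
On the way, in this order (a step that is already met when the one before it is completed fails the run):
1. the mallet is picked up off the table (height (world z) of mallet_head above 0.075 m), for 0.1 s.
2. the mallet stands on a striking face on the middle of the mat, let go and at rest ((angle between mallet's own x axis and vertical below 0.12 rad or angle between mallet's own x axis and vertical above 3.0216 rad) and height (world z) of mallet_head below 0.055 m and horizontal distance between mallet_head and mat_top below 0.05 m and linear speed of mallet below 0.02 m/s and contact force between the fingers and mallet below 0.2 N), for 0.3 s.
3. a pin is struck down: it moves faster than 40 mm/s under the mallet (velocity of joint any of pin_a, pin_b above 0.04 m/s and contact force between mallet and clamp above 1 N).
4. both pins are fully home (value of joint each of pin_a, pin_b above 0.0203 m), for 0.2 s.
At the end, for the whole second after the job is handed in: Both pins are within 1.7 mm of their stops, and the mallet stands at rest on a striking face (within 7 degrees), its head's centre within 50 mm of the middle of the mat, released (all of step 2 and all of step 4); the robot touches nothing.
It fails at once if the gripper or arm pushes on the clamp or its pins (contact force between any of the fingers, the arm and clamp above 2 N).
It fails at once if a bystander is shifted by more than 30 mm (distance of any of tape, coupling, wrench, brush, cap from where it was at the start of the episode above 0.03 m).
It also fails if it takes over 67 s, if anything falls off the work surface, if the arm or the gripper's body presses on something with over 40 N, if the wrist force passes 120 N, or if a joint passes its speed limit or range.

### The arm

A 7-joint arm with a two-finger parallel gripper is mounted at the origin on the work surface. World frame = base frame: x ahead of the robot, y to its left, z up, the work surface at z = 0. Lengths are in m, angles in rad, forces in N, time in s.
With the tool pointing down it reaches from about 0.35 to 0.9 m from the base axis. Payload 7.2 kg.
Tool frame: the origin (TCP) lies midway between the tips of the shut fingers; the grasp point (between the pads) lies 19 mm behind it; z points along the fingers, y is the direction in which the jaws open and shut (so a half turn about z gives the same grasp; the last joint's range is limited). The gripper opens to 88 mm and grips with 3 to 60 N. Pads are 20 mm wide; open, the fingers measure 115 mm over their backs; the gripper's body (75 mm by 178 mm) begins 61 mm behind the grasp point.
Start: joints at [1.157, 0.411, -0.013, 1.596, 0.006, 1.134, -0.082], TCP at [0.212, -0.588, 0.223] pointing down, gripper open.
Joint ranges: [-2.95, 2.95], [-0.29, 1.99], [-1.47, 1.44], [0.14, 2.54], [-1.03, 4.17], [0.13, 1.85], [-2.86, 2.86]. Speed limits (rad/s): [2.39, 2.39, 3.01, 3.01, 3.14, 3.14, 3.14].

### API

Orientations are given as [roll, pitch, yaw] about the fixed x, y, z axes, in that order (R = Rz(yaw) Ry(pitch) Rx(roll)).
In Python, from rig import ctrl, capture gives the robot as it stands. The module is installed in compiled form; this text tells all that it offers.
- The arm moves only by the shell command python3 -m jog 'ROWS' [FORCE]. ROWS is JSON, a list of rows, each a list of 7 numbers: the turn, a rotation vector about the tool's x, y, z in degrees, then the shift along the tool's x, y, z in m, then the closure, from 0 (fully open) to 1 (shut). A call has 1 to 20 rows; each row is the pose to reach, as a shift and turn from the pose commanded when the call began, along the tool's axes at that moment; what a row does not reach only later rows make up. A row lasts 1/8 s, in which the tool goes at most 62.5 mm and 10.7 degrees, less where a joint would pass 70% of its speed; a pose out of reach is approached as far as the arm can. A call with a gripper value outside its range is refused whole. The fingers move at their own pace and stop on an object; FORCE is the grip in N (left out, the last holds). Time passes only in rows, so rows that repeat a pose let the fingers close. It gives the time, the measured TCP pose, the force and the opening at its end, in the units of the state.
- ctrl.get_obs(): the state, without advancing time (a new reading comes with each control period).
- capture(name): name is "scene" or "side" or "wrist"; returns a dict with "color" (384x512x3 uint8, red, green, blue), "K" (3x3 intrinsics, pixels), "distortion" ([k1, k2, p1, p2, k3] as OpenCV has them; the pictures are not rectified), "rvec" (rotation vector, rad) and "tvec" (3), from world to camera coordinates, as OpenCV has them. Camera axes: x right, y down, z forward; pixel columns grow to the right and rows downward; lengths in m; the calibration is good to about 2 mm. A picture is of the moment at which its call begins. There is no depth.
- ctrl.sign_off(): hands the job in, once; it reports no verdict.
The state is a dict: "t": time; "joint_pos": joint angles; "joint_vel": joint speeds; "joint_efforts": joint torques, N m; "tool_pos": TCP position; "tcp_rot": TCP orientation; "force": force on the tool from outside, world axes, zero at the start; "wrist_torque": the same for the moment, N m; "gripper_width": opening from 0.0 (shut) to 1.0 (fully open).
Only numpy, scipy, OpenCV 4.12 (cv2) and the standard library are available. Lean on these libraries where they do the work, as an engineer would, in place of code of your own. Each camera call takes 0.05 s, during which the arm holds its last target. There are 200 camera calls.

## Working session

There is one attempt and no reset: what is moved stays moved. The work goes in short steps, Python scripts to look and compute and a shell command to move; the robot and the scene stay as the last step left them, time stands still between calls to the robot, and variables do not carry over. Pictures are saved under pics/ and viewed, about 8 in all and at most 12, crops included, and the job is handed in when it is done.

```bash
mkdir -p pics
cat > h.py <<'E'
import numpy as np, cv2
from rig import ctrl, capture
from scipy.spatial.transform import Rotation as R
def ray(c,uv):
    p=cv2.undistortPoints(np.array(uv,float).reshape(-1,1,2),c["K"],np.array(c["distortion"]))[:,0]
    M=cv2.Rodrigues(np.array(c["rvec"],float))[0]; o=-M.T@np.array(c["tvec"]).ravel()
    return o,np.c_[p,np.ones(len(p))]@M
def onz(c,uv,z):
    o,d=ray(c,uv); return o+d*((z-o[2])/d[:,2])[:,None]
def tri(c1,uv1,c2,uv2):
    o1,d1=ray(c1,uv1);o2,d2=ray(c2,uv2);d1=d1[0];d2=d2[0]
    s=np.linalg.lstsq(np.c_[d1,-d2],o2-o1,rcond=None)[0]
    a=o1+s[0]*d1;b=o2+s[1]*d2
    return (a+b)/2,np.linalg.norm(a-b)
def proj(c,P):
    return cv2.projectPoints(np.array(P,float).reshape(-1,3),np.array(c["rvec"],float),np.array(c["tvec"],float),np.array(c["K"]),np.array(c["distortion"]))[0][:,0]
def save(c,n): cv2.imwrite(f"pics/{n}.png",c["color"][:,:,::-1])
E
python3 - <<'E'
from h import *
import pickle
cs={n:capture(n) for n in("scene","side","wrist")}
pickle.dump(cs,open("c0.pkl","wb"))
a=np.vstack([cs["scene"]["color"],]);
im=np.hstack([cs["scene"]["color"],cs["side"]["color"]])
for n in("scene","side"):
    cv2.imwrite(f"pics/{n}0.png",cv2.resize(cs[n]["color"][:,:,::-1],(800,600),interpolation=cv2.INTER_CUBIC))
    c=cs[n];M=cv2.Rodrigues(np.array(c["rvec"],float))[0];print(n,-M.T@np.array(c["tvec"]).ravel())
print(ctrl.get_obs())
E
```

```text
scene [ 1.18182939 -0.41011036  1.28027466]
side [0.28669201 0.87313383 0.99165701]
{'t': 0.15, 'joint_pos': array([ 1.15679299,  0.41170451, -0.0126988 ,  1.59680158,  0.00557494,
        1.13430725, -0.08218463]), 'joint_vel': array([ 1.79483764e-04, -3.26665110e-03,  8.35040238e-04, -1.80290015e-03,
        1.73410870e-04, -1.12374794e-05,  3.11490623e-04]), 'joint_efforts': array([ 1.34963484e-03, -5.88334143e+01,  6.42308537e-01, -2.91289186e+01,
       -5.37084730e-02,  1.58047647e-02,  1.11735162e-04]), 'tool_pos': array([ 0.21169096, -0.58766713,  0.22203014]), 'tcp_rot': array([-3.14040894e+00,  6.52465026e-05,  3.45819425e-01]), 'force': array([-0.24327949, -0.60539646, -0.06446602]), 'wrist_torque': array([ 0.02073089,  0.01950385, -0.01973544]), 'gripper_width': 0.9969760436692888}
```

View pics/scene0.png

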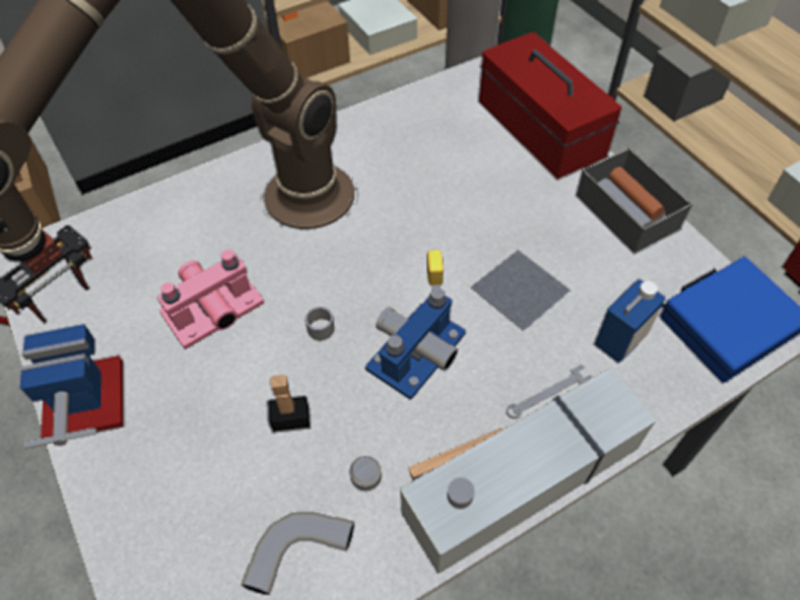

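View pics/side0.png

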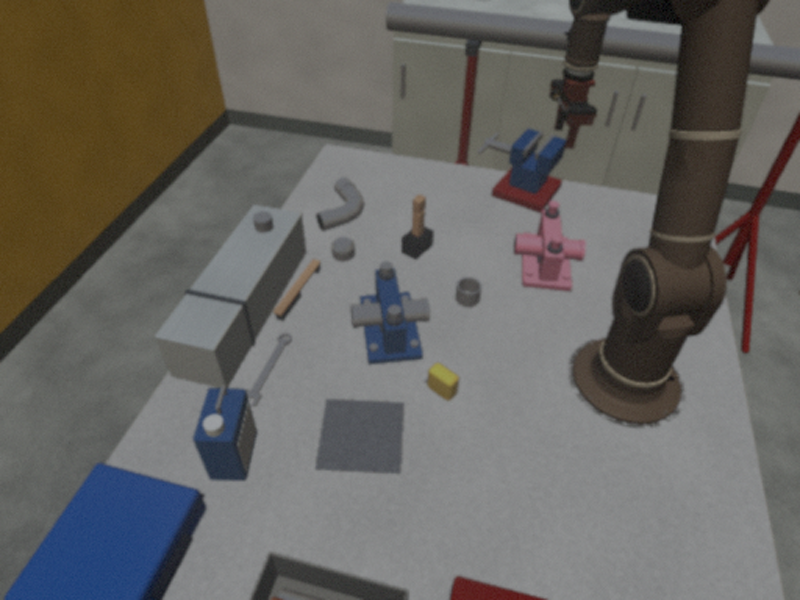

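Scene view at 800x600: mallet at (288,405), clamp's blue bar with pins at (396,345) and (437,295), grey mat about (520,289). The side view shows the mallet at (418,235), pins at (386,270) and (394,312), and the mat at (362,435). Next I measure.

Run:
```python
from h import *
import pickle
cs=pickle.load(open("c0.pkl","rb"))
def crop(n,x,y,w,h,W,H): return cv2.resize(cs[n]["color"][y:y+h,x:x+w,::-1],(W,H),interpolation=cv2.INTER_CUBIC)
# 400x300 tiles, scale 5 mallet(80x60), scale 5 clamp
im=np.vstack([np.hstack([crop("scene",150,225,80,60,400,300),crop("side",235,115,80,60,400,300)]),
 np.hstack([crop("scene",230,180,80,60,400,300),crop("side",215,160,80,60,400,300)])])
cv2.imwrite("pics/comp.png",im)
# mat
for n,(u,v) in {"scene":(333,185),"side":(232,278)}.items():
    c=cs[n];I=c["color"].astype(int);ref=np.median(I[v-5:v+5,u-5:u+5].reshape(-1,3),0)
    m=(np.abs(I-ref).max(2)<30).astype(np.uint8)
    _,lab=cv2.connectedComponents(cv2.morphologyEx(m,cv2.MORPH_OPEN,np.ones((3,3))))
    k=(lab==lab[v,u]).astype(np.uint8)
    cnt=max(cv2.findContours(k,cv2.RETR_EXTERNAL,cv2.CHAIN_APPROX_NONE)[0],key=cv2.contourArea)
    P=onz(c,cnt[:,0],.004)
    r=cv2.minAreaRect(P[:,:2].astype(np.float32)*1000);print("mat",n,ref,r)
# mallet head/handle masks
for n,(u,v) in {"scene":(184,262),"side":(267,152)}.items():
    c=cs[n];I=c["color"].astype(int)
    roi=np.zeros(I.shape[:2],bool);roi[v-45:v+30,u-35:u+35]=1
    dk=roi&(I.max(2)<75); wd=roi&(I[...,0]-I[...,2]>35)
    for nm,m in(("head",dk),("handle",wd)):
        cnt=max(cv2.findContours(m.astype(np.uint8),cv2.RETR_EXTERNAL,cv2.CHAIN_APPROX_NONE)[0],key=cv2.contourArea)
        M=cv2.moments(cnt);print(n,nm,cv2.contourArea(cnt),M["m10"]/M["m00"],M["m01"]/M["m00"],cv2.boundingRect(cnt))
        hull=cv2.approxPolyDP(cv2.convexHull(cnt),1.5,True)[:,0];print(hull.tolist())
```

```text
mat scene [105.  108.5 117. ] ((505.61932373046875, 276.61126708984375), (157.0825958251953, 158.17567443847656), 11.989526748657227)
mat side [83. 85. 90.] ((502.8879089355469, 281.0235595703125), (159.998291015625, 160.31988525390625), 12.240893363952637)
scene head 369.5 184.93414524131708 265.84077582318446 (172, 254, 26, 22)
[[195, 254], [197, 273], [174, 275], [172, 257]]
scene handle 194.5 180.19794344473007 251.37617823479005 (173, 240, 15, 24)
[[174, 241], [182, 240], [187, 258], [186, 263], [179, 262], [173, 246]]
side head 223.0 266.6659192825112 155.29745889387144 (257, 146, 20, 19)
[[276, 148], [274, 158], [267, 164], [257, 160], [257, 153], [260, 150], [270, 146]]
side handle 11.5 267.63768115942025 127.53623188405795 (265, 126, 6, 5)
[[270, 126], [266, 130], [265, 128]]
```

View pics/comp.png

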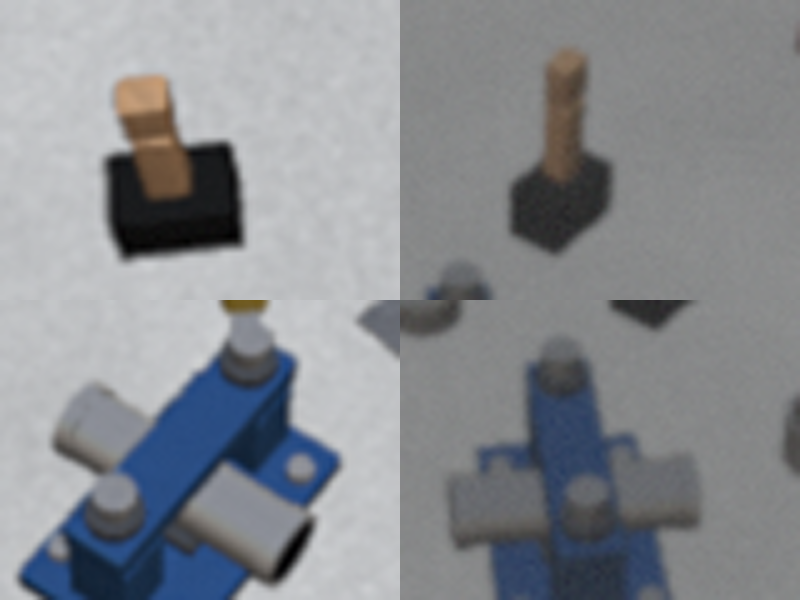

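Run:
```python
from h import *
import pickle
cs=pickle.load(open("c0.pkl","rb"));S,D=cs["scene"],cs["side"]
print(S["K"][0],D["K"][0])
t=lambda ox,oy,x,y:(ox+x/5-.4,oy+y/5-.4)
print("handle top",tri(S,t(150,225,142,92),D,t(235,115,168,62)),onz(S,[t(150,225,142,92)],.164),onz(D,[t(235,115,168,62)],.164))
P=onz(S,[t(150,225,x,y) for x,y in((107,158),(232,145),(240,210),(118,224))],.052)
print("head top",P.round(4).tolist(),P.mean(0)); e=P[1]-P[0]+P[2]-P[3];print(np.degrees(np.arctan2(e[1],e[0])),np.linalg.norm(e)/2,np.linalg.norm(P[3]-P[0]))
B=onz(S,[t(150,225,x,y) for x,y in((125,257),(242,243))],0);print("bottom edge",B);e=B[1]-B[0];print(np.degrees(np.arctan2(e[1],e[0])),np.linalg.norm(e))
B=onz(D,[t(235,115,x,y) for x,y in((112,232),(155,253),(210,205))],0);print("side bottom",B,np.linalg.norm(np.diff(B,axis=0),axis=1),np.degrees(np.arctan2(*np.diff(B,axis=0)[:,[1,0]].T)))
for nm,a,b in(("p1",(250,36),(160,48)),("p2",(115,188),(188,188))):
    ua,ub=t(230,180,*a),t(215,160,*b)
    print(nm,tri(S,ua,D,ub),onz(S,[ua],.136),onz(D,[ub],.136))
# bar from blue mask: base rect
for n,(u,v) in {"scene":(268,218),"side":(250,205)}.items():
    c=cs[n];I=c["color"].astype(int);m=((I[...,2]-I[...,0]>30)).astype(np.uint8)
    roi=np.zeros_like(m);roi[v-60:v+60,u-60:u+60]=1;m*=roi
    cnt=max(cv2.findContours(m,cv2.RETR_EXTERNAL,cv2.CHAIN_APPROX_NONE)[0],key=cv2.contourArea)
    h=cv2.approxPolyDP(cv2.convexHull(cnt),2,True)[:,0];print(n,h.tolist(),onz(c,h,.02)[:,:2].round(3).tolist())
```

```text
[452.88573514   0.         256.47677038] [376.15709293   0.         257.25824321]
handle top (array([ 0.52967539, -0.29985681,  0.15761037]), np.float64(0.0002613727167313561)) [[ 0.53325356 -0.30053842  0.164     ]] [[ 0.52790046 -0.29073598  0.164     ]]
head top [[0.4988, -0.3272, 0.052], [0.5297, -0.2576, 0.052], [0.5713, -0.2727, 0.052], [0.5424, -0.3397, 0.052]] [ 0.53554345 -0.29931507  0.052     ]
66.39460920504473 0.07453507426074261 0.045368179363936945
bottom edge [[ 0.53793684 -0.34233827  0.        ]
 [ 0.56620914 -0.27578276  0.        ]]
66.9845637117202 0.07231153831178944
side bottom [[ 0.5647747  -0.27523786  0.        ]
 [ 0.52472461 -0.25916969  0.        ]
 [ 0.494946   -0.33109088  0.        ]] [0.04315317 0.0778423 ] [ 158.13924425 -112.49175403]
p1 (array([0.53379866, 0.02464134, 0.21140694]), np.float64(0.018718483401224093)) [[0.49803132 0.05906886 0.136     ]] [[ 0.55016686 -0.06566877  0.136     ]]
p2 (array([ 0.51116143, -0.03697265,  0.0436204 ]), np.float64(0.022155819841264218)) [[ 0.55134879 -0.06923037  0.136     ]] [[0.49663877 0.05962223 0.136     ]]
scene [[288, 191], [297, 212], [264, 253], [260, 253], [234, 235], [273, 191]] [[0.458, 0.122], [0.545, 0.101], [0.619, -0.07], [0.613, -0.081], [0.515, -0.119], [0.432, 0.078]]
side [[265, 207], [268, 227], [236, 229], [234, 209], [246, 204]] [[0.469, -0.016], [0.438, 0.071], [0.539, 0.107], [0.572, 0.022], [0.538, -0.012]]
```

```bash
cat >> h.py <<'E'
def rotd(d,jaw):
    d=np.array(d,float)/np.linalg.norm(d);y=np.array(jaw,float);y-=d*(y@d);y/=np.linalg.norm(y)
    return R.from_matrix(np.c_[np.cross(y,d),y,d])
def tool(az,tilt):  # z tilted from straight down by tilt towards azimuth az (deg), jaws level
    a,t=np.radians([az,tilt]);d=[np.sin(t)*np.cos(a),np.sin(t)*np.sin(a),-np.cos(t)]
    return rotd(d,[-np.sin(a),np.cos(a),0])
def delta(pos,rot):  # from measured pose to grasp-point pos / rot, both half turns
    o=ctrl.get_obs();R0=R.from_euler("xyz",o["tcp_rot"]);p=np.array(pos)+.019*rot.as_matrix()[:,2]
    s=R0.inv().apply(p-o["tool_pos"])
    for h in(0,180):
        r=R0.inv()*rot*R.from_euler("z",h,degrees=True)
        print("half",h,"turn",np.degrees(r.as_rotvec()).round(1).tolist(),"shift",s.round(4).tolist())
def where():
    o=ctrl.get_obs();M=R.from_euler("xyz",o["tcp_rot"]).as_matrix();d=M[:,2]
    print("t",round(o["t"],2),"tcp",o["tool_pos"].round(4),"grasp",(o["tool_pos"]-.019*d).round(4),"tilt",np.degrees(np.arccos(-d[2])).round(2),"az",np.degrees(np.arctan2(d[1],d[0])).round(2),"jaw",M[:,1].round(3),"w",round(o["gripper_width"],3),"F",o["force"].round(1),"q",o["joint_pos"].round(2))
E
python3 - <<'E'
from h import *
import pickle
S=pickle.load(open("c0.pkl","rb"))["scene"]
for n,(u,v,z) in dict(coupling=(320,322,.022),cap=(365,472,.022),tape=(435,267,.03),pink1=(185,343,.0),pink2=(262,300,.0),pink3=(160,300,0),wr=(512,411,0),brush=(415,473,0)).items():
    print(n,onz(S,[(u/1.5625,v/1.5625)],z)[0].round(3))
a=np.radians(67.2);xm=np.array([np.cos(a),np.sin(a),0]);H=np.array([.5325,-.299,.026])
for s,az in((1,67.2),(-1,-112.8)):
    T=tool(az,50);d=T.as_matrix()[:,2];g=H-s*.008*xm-.15*d
    print(az,g);delta(g,T)
E
```

```text
coupling [ 0.369 -0.15   0.022]
cap [ 0.712 -0.229  0.022]
tape [0.374 0.135 0.03 ]
pink1 [ 0.254 -0.42   0.   ]
pink2 [ 0.236 -0.231  0.   ]
pink3 [ 0.117 -0.429  0.   ]
wr [0.742 0.088 0.   ]
brush [ 0.754 -0.146  0.   ]
67.2 [ 0.48487175 -0.41230313  0.12241814]
half 0 turn [57.0, -25.0, 122.3] shift [0.3263, -0.083, 0.1119]
half 180 turn [20.6, 47.0, -44.3] shift [0.3263, -0.083, 0.1119]
-112.8 [ 0.58012825 -0.18569687  0.12241814]
half 0 turn [-20.7, -47.1, -44.2] shift [0.473, -0.2424, 0.1121]
half 180 turn [-57.1, 25.1, 122.3] shift [0.473, -0.2424, 0.1121]
```

```bash
python3 -m jog '[[0,0,0,0.06,-0.02,-0.04,0],[5,12,-11,0.12,-0.04,-0.03,0],[10,24,-22,0.2,-0.05,-0.01,0],[20.6,47,-44.3,0.326,-0.083,-0.008,0],[20.6,47,-44.3,0.326,-0.083,-0.008,0],[20.6,47,-44.3,0.326,-0.083,-0.008,0],[20.6,47,-44.3,0.326,-0.083,-0.008,0],[20.6,47,-44.3,0.326,-0.083,-0.008,0],[20.6,47,-44.3,0.326,-0.083,-0.008,0],[20.6,47,-44.3,0.326,-0.083,-0.008,0],[20.6,47,-44.3,0.326,-0.083,-0.008,0],[20.6,47,-44.3,0.326,-0.083,-0.008,0]]' 60
python3 - <<'E'
from h import *
where()
E
```

```text
t: 1.65
tool_pos: [0.4906, -0.3991, 0.2316]
tcp_rot: [3.139, -0.87, 1.175]
force: [0.2, 0.6, -0.6]
gripper_width: 0.998
t 1.65 tcp [ 0.4906 -0.3991  0.2316] grasp [ 0.485  -0.4125  0.2439] tilt 49.85 az 67.15 jaw [ 0.922 -0.387  0.001] w 0.998 F [ 0.2  0.6 -0.6] q [ 1.21  0.77 -0.42  1.31 -0.48  1.54  0.57]
```

Run:
```python
from h import *
a=np.radians(67.2);xm=np.array([np.cos(a),np.sin(a),0]);H=np.array([.5325,-.299,.03])
T=tool(67.2,50);d=T.as_matrix()[:,2]
for b in(.12,0): delta(H-.008*xm-b*d,T)
```

```text
half 0 turn [-0.2, 0.1, -179.9] shift [-0.0896, -0.0004, 0.1059]
half 180 turn [0.0, 0.2, 0.1] shift [-0.0896, -0.0004, 0.1059]
half 0 turn [-0.2, 0.1, -179.9] shift [-0.0892, -0.0005, 0.2259]
half 180 turn [0.0, 0.2, 0.1] shift [-0.0892, -0.0005, 0.2259]
```

```bash
python3 -m jog '[[0,0,0,-0.04,0,0.05,0],[0,0,0,-0.089,0,0.1,0],[0,0,0,-0.089,0,0.14,0],[0,0,0,-0.089,0,0.17,0],[0,0,0,-0.089,0,0.2,0],[0,0,0,-0.089,0,0.215,0],[0,0,0,-0.089,0,0.226,0],[0,0,0,-0.089,0,0.226,0],[0,0,0,-0.089,0,0.226,1],[0,0,0,-0.089,0,0.226,1],[0,0,0,-0.089,0,0.226,1],[0,0,0,-0.089,0,0.226,1],[0,0,0,-0.089,0,0.226,1],[0,0,0,-0.089,0,0.226,1]]' 60
python3 - <<'E'
from h import *
where()
a=capture("scene")["color"][200:300,130:260,::-1];b=capture("wrist")["color"][:,:,::-1]
cv2.imwrite("pics/g.png",np.hstack([cv2.resize(a,(390,300),interpolation=3),cv2.resize(b,(400,300))]))
E
```

```text
t: 3.4
tool_pos: [0.5354, -0.2931, 0.0172]
tcp_rot: [3.14, -0.871, 1.174]
force: [-0.4, -0.9, 0.9]
gripper_width: 0.569
t 3.4 tcp [ 0.5354 -0.2931  0.0172] grasp [ 0.5298 -0.3065  0.0294] tilt 49.93 az 67.15 jaw [ 0.922 -0.388  0.001] w 0.569 F [-0.4 -0.9  0.9] q [ 1.12  0.96 -0.44  1.56 -0.49  1.1   0.71]
```

View pics/g.png

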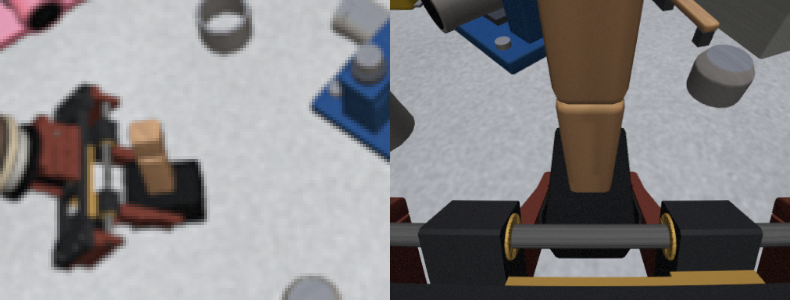

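The pads hold the head (opening 50 mm) and the handle stands clear of the palm. Next I lift and swing upright.

```bash
python3 -m jog '[[0,0,0,0.015,0,-0.013,1],[0,0,0,0.04,0,-0.033,1],[0,0,0,0.08,0,-0.066,1],[0,0,0,0.12,0,-0.1,1],[0,0,0,0.153,0,-0.129,1],[0,0,0,0.191,0,-0.161,1],[0,0,0,0.23,0,-0.193,1],[0,0,0,0.23,0,-0.193,1]]' 60
python3 - <<'E'
from h import *
where()
g=[.5,-.27,.34]
delta(g,tool(-112.8,0));delta(g,tool(-112.8,20))
E
```

```text
t: 4.5
tool_pos: [0.5362, -0.2922, 0.3222]
tcp_rot: [3.13, -0.868, 1.183]
force: [-0.3, -0.6, -4.9]
gripper_width: 0.567
t 4.5 tcp [ 0.5362 -0.2922  0.3222] grasp [ 0.5305 -0.3055  0.3345] tilt 49.75 az 66.92 jaw [ 0.922 -0.386  0.007] w 0.567 F [-0.3 -0.6 -4.9] q [ 1.14  0.6  -0.49  1.42 -0.56  1.49  0.43]
half 0 turn [0.4, -49.7, 0.2] shift [0.0035, -0.042, 0.0055]
half 180 turn [75.6, 0.5, -163.1] shift [0.0035, -0.042, 0.0055]
half 0 turn [0.4, -69.7, 0.2] shift [0.0002, -0.042, -0.0002]
half 180 turn [102.8, 0.6, -147.5] shift [0.0002, -0.042, -0.0002]
```

```bash
python3 -m jog '[[0,-8,0,0,-0.01,0,1],[0,-16,0,0,-0.02,0,1],[0,-24,0,0,-0.03,0,1],[0,-32,0,0,-0.042,0,1],[0,-40,0,0,-0.042,0,1],[0,-49.7,0,0.003,-0.042,0.005,1],[0,-49.7,0,0.003,-0.042,0.005,1]]' 60
python3 - <<'E'
from h import *
where()
g=[.5,.0,.34]
delta(g,tool(-55,10));delta([.504,.279,.2],tool(10,40))
E
```

```text
t: 5.38
tool_pos: [0.5, -0.2651, 0.316]
tcp_rot: [-3.141, -0.005, 1.183]
force: [0.2, -0.2, -4.7]
gripper_width: 0.566
t 5.38 tcp [ 0.5    -0.2651  0.316 ] grasp [ 0.5    -0.2652  0.335 ] tilt 0.27 az 79.49 jaw [ 0.926 -0.379 -0.001] w 0.566 F [ 0.2 -0.2 -4.7] q [ 0.71  0.27 -0.39  1.59  0.1   1.3  -0.08]
half 0 turn [-4.9, -9.4, -57.1] shift [0.2436, -0.0976, -0.0041]
half 180 turn [-11.0, 5.7, 122.4] shift [0.2436, -0.0976, -0.0041]
half 0 turn [-42.1, -23.6, -116.5] shift [0.511, -0.1918, 0.1331]
half 180 turn [-20.3, 36.3, 55.2] shift [0.511, -0.1918, 0.1331]
```

```bash
python3 -m jog '[[0,0,-7,0.03,-0.01,-0.005,1],[0,0,-16,0.07,-0.03,-0.005,1],[-2,-4,-25,0.11,-0.045,-0.005,1],[-3,-6,-34,0.15,-0.06,-0.005,1],[-4,-8,-43,0.19,-0.08,-0.005,1],[-5,-9.4,-52,0.22,-0.09,-0.005,1],[-5,-9.4,-57,0.244,-0.098,-0.005,1],[-5,-9.4,-57,0.244,-0.098,-0.005,1]]' 60
python3 - <<'E'
from h import *
where()
delta([.504,.279,.2],tool(10,40))
E
```

```text
t: 6.38
tool_pos: [0.5026, -0.0067, 0.3218]
tcp_rot: [3.14, 0.174, 2.172]
force: [-0.7, -0.5, -4.6]
gripper_width: 0.568
t 6.38 tcp [ 0.5026 -0.0067  0.3218] grasp [ 0.5007 -0.004   0.3405] tilt 9.98 az -55.1 jaw [0.825 0.566 0.001] w 0.568 F [-0.7 -0.5 -4.6] q [ 0.44  0.12 -0.69  1.78  0.26  1.21  0.27]
half 0 turn [-27.9, -26.6, -60.1] shift [0.2499, 0.1738, 0.0948]
half 180 turn [-30.2, 31.7, 113.0] shift [0.2499, 0.1738, 0.0948]
```

```bash
python3 -m jog '[[-3,-3,-7,0.03,0.02,0,1],[-7,-7,-14,0.07,0.05,0.01,1],[-11,-10,-22,0.11,0.08,0.025,1],[-14,-13,-30,0.15,0.11,0.04,1],[-18,-17,-38,0.19,0.14,0.06,1],[-22,-21,-47,0.22,0.16,0.08,1],[-26,-25,-55,0.24,0.17,0.09,1],[-27.9,-26.6,-60.1,0.25,0.174,0.095,1],[-27.9,-26.6,-60.1,0.25,0.174,0.095,1],[-27.9,-26.6,-60.1,0.25,0.174,0.095,1]]' 60
python3 - <<'E'
from h import *
where()
p=np.array([np.cos(np.radians(10)),np.sin(np.radians(10)),0])
delta(np.array([.504,.279,.053])-.004*p,tool(10,40))
a=capture("scene");b=capture("side")
cv2.imwrite("pics/m.png",np.hstack([cv2.resize(a["color"][100:250,250:400,::-1],(400,400),interpolation=3),cv2.resize(b["color"][180:330,150:300,::-1],(400,400),interpolation=3)]))
E
```

```text
t: 7.62
tool_pos: [0.5185, 0.2785, 0.1855]
tcp_rot: [-3.14, 0.699, -2.972]
force: [0.1, -0.7, -4.1]
gripper_width: 0.565
t 7.62 tcp [0.5185 0.2785 0.1855] grasp [0.5064 0.2765 0.2001] tilt 40.04 az 9.55 jaw [-0.167  0.986 -0.001] w 0.565 F [ 0.1 -0.7 -4.1] q [-0.09  0.26 -0.82  2.25  1.44  0.6  -0.31]
half 0 turn [-0.3, 0.0, -0.2] shift [0.0992, 0.0031, 0.1087]
half 180 turn [0.1, 0.5, 179.8] shift [0.0992, 0.0031, 0.1087]
```

View pics/m.png

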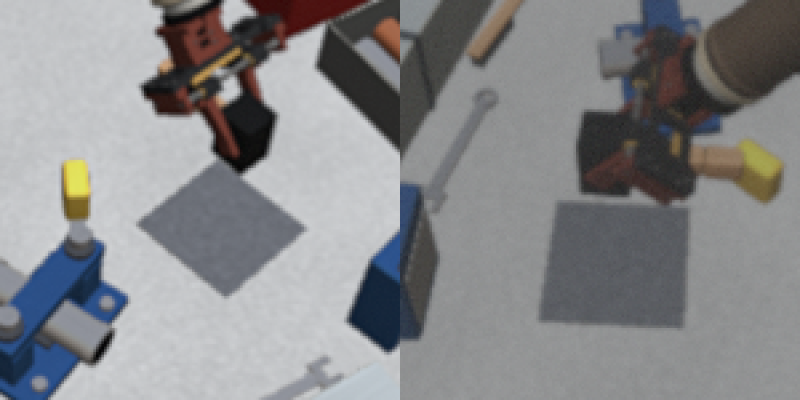

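The mallet hangs with its handle level and head upright, above the mat. Lowering it now.

```bash
python3 -m jog '[[-0.2,0,0,0.02,0.003,0.02,1],[-0.3,0,-0.2,0.045,0.003,0.05,1],[-0.3,0,-0.2,0.07,0.003,0.077,1],[-0.3,0,-0.2,0.085,0.003,0.093,1],[-0.3,0,-0.2,0.092,0.003,0.1,1],[-0.3,0,-0.2,0.095,0.003,0.104,1],[-0.3,0,-0.2,0.097,0.003,0.106,1],[-0.3,0,-0.2,0.099,0.003,0.1085,1],[-0.3,0,-0.2,0.099,0.003,0.1085,1]]' 60
python3 - <<'E'
from h import *
where()
E
```

```text
t: 8.85
tool_pos: [0.5113, 0.2814, 0.0389]
tcp_rot: [-3.141, 0.7, -2.962]
force: [-0.8, -0.2, -3.4]
gripper_width: 0.563
t 8.85 tcp [0.5113 0.2814 0.0389] grasp [0.4993 0.2792 0.0534] tilt 40.11 az 10.24 jaw [-0.178  0.984 -0.   ] w 0.563 F [-0.8 -0.2 -3.4] q [-0.21  0.63 -0.75  2.35  2.01  0.84 -0.86]
```

```bash
python3 -m jog '[[0,0,0,0.0007,0,0.0008,1],[0,0,0,0.0007,0,0.0008,1],[0,0,0,0.0013,0,0.0015,1],[0,0,0,0.0013,0,0.0015,1]]'
python3 - <<'E'
from h import *
where()
E
python3 -m jog '[[0,0,0,0.0019,0,0.0023,1],[0,0,0,0.0019,0,0.0023,1],[0,0,0,0.0019,0,0.0023,1]]'
```

```text
t: 9.35
tool_pos: [0.511, 0.2814, 0.0365]
tcp_rot: [-3.141, 0.699, -2.962]
force: [-0.8, 0.4, -4.0]
gripper_width: 0.566
t 9.35 tcp [0.511  0.2814 0.0365] grasp [0.499  0.2792 0.051 ] tilt 40.06 az 10.25 jaw [-0.178  0.984 -0.   ] w 0.566 F [-0.8  0.4 -4. ] q [-0.21  0.63 -0.75  2.35  2.02  0.85 -0.87]
t: 9.72
tool_pos: [0.5113, 0.2815, 0.0337]
tcp_rot: [-3.141, 0.7, -2.962]
force: [-0.8, 0.3, -2.4]
gripper_width: 0.57
```

```bash
python3 -m jog '[[0,0,0,0.0007,0,0.0008,1],[0,0,0,0.0007,0,0.0008,1],[0,0,0,0.0007,0,0.0008,1]]'; python3 -m jog '[[0,0,0,0.0007,0,0.0008,1],[0,0,0,0.0007,0,0.0008,1],[0,0,0,0.0007,0,0.0008,1]]'
```

```text
t: 10.1
tool_pos: [0.5113, 0.2816, 0.0337]
tcp_rot: [-3.141, 0.702, -2.961]
force: [-5.9, -2.6, 11.1]
gripper_width: 0.57
t: 10.48
tool_pos: [0.5115, 0.2816, 0.0337]
tcp_rot: [-3.14, 0.704, -2.96]
force: [-12.2, -7.3, 24.2]
gripper_width: 0.569
```

```bash
python3 -m jog '[[0,0,0,-0.001,0,-0.0012,1],[0,0,0,-0.001,0,-0.0012,0.3],[0,0,0,-0.001,0,-0.0012,0],[0,0,0,-0.001,0,-0.0012,0],[0,0,0,-0.001,0,-0.0012,0],[0,0,0,-0.001,0,-0.0012,0],[0,0,0,-0.001,0,-0.0012,0],[0,0,0,-0.001,0,-0.0012,0],[0,0,0,-0.001,0,-0.0012,0]]'
python3 - <<'E'
from h import *
where()
a=capture("scene");b=capture("side")
cv2.imwrite("pics/m2.png",np.hstack([cv2.resize(a["color"][100:250,250:400,::-1],(400,400),interpolation=3),cv2.resize(b["color"][180:330,150:300,::-1],(400,400),interpolation=3)]))
E
```

```text
t: 11.6
tool_pos: [0.511, 0.2814, 0.033]
tcp_rot: [-3.141, 0.699, -2.962]
force: [-0.8, 0.1, -0.1]
gripper_width: 0.999
t 11.6 tcp [0.511  0.2814 0.033 ] grasp [0.499  0.2792 0.0475] tilt 40.07 az 10.25 jaw [-0.178  0.984 -0.   ] w 0.999 F [-0.8  0.1 -0.1] q [-0.21  0.64 -0.75  2.35  2.03  0.85 -0.88]
```

View pics/m2.png

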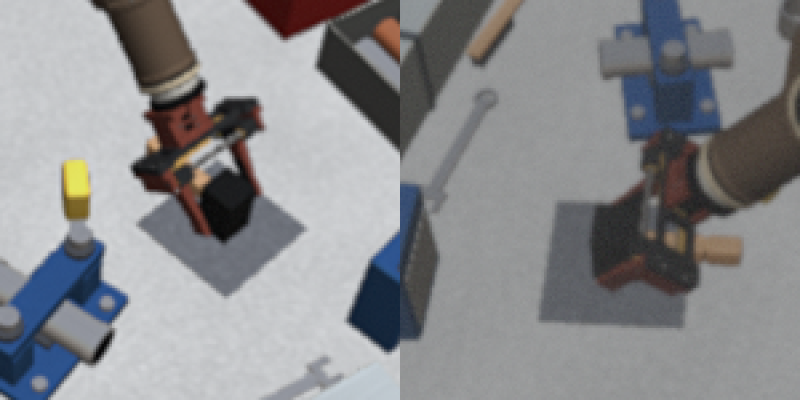

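The mallet stands upright and released around the mat centre (head near crop pixel (228,205) in scene). Regrip and lift.

```bash
python3 -m jog '[[0,0,0,0,0,0,1],[0,0,0,0,0,0,1],[0,0,0,0,0,0,1],[0,0,0,0,0,0,1],[0,0,0,0,0,0,1],[0,0,0,0,0,0,1],[0,0,0,-0.006,0,-0.008,1],[0,0,0,-0.03,0,-0.035,1],[0,0,0,-0.06,0,-0.07,1],[0,0,0,-0.09,0,-0.108,1],[0,0,0,-0.12,0,-0.143,1],[0,0,0,-0.135,0,-0.161,1],[0,0,0,-0.135,0,-0.161,1]]' 60
python3 - <<'E'
from h import *
where()
p=np.array([np.cos(np.radians(23)),np.sin(np.radians(23)),0])
T=tool(23,40.07)
for q in((.497,.0595),(.5508,-.0675)):
    for f in(.165,.113): delta(np.array([*q,f+.0435])-.004*p,T)
a=capture("scene");b=capture("side")
cv2.imwrite("pics/l.png",np.hstack([cv2.resize(a["color"][60:210,250:400,::-1],(400,400),interpolation=3),cv2.resize(b["color"][150:300,150:300,::-1],(400,400),interpolation=3)]))
E
```

```text
t: 13.32
tool_pos: [0.5109, 0.2815, 0.2453]
tcp_rot: [3.141, 0.703, -2.963]
force: [0.1, -0.7, -4.7]
gripper_width: 0.567
t 13.32 tcp [0.5109 0.2815 0.2453] grasp [0.4988 0.2793 0.2598] tilt 40.3 az 10.24 jaw [-0.178  0.984  0.   ] w 0.567 F [ 0.1 -0.7 -4.7] q [-0.06  0.12 -0.81  2.2   1.13  0.55  0.  ]
half 0 turn [-8.2, 0.2, -9.8] shift [0.0676, -0.2142, 0.01]
half 180 turn [0.3, 12.2, 169.8] shift [0.0676, -0.2142, 0.01]
half 0 turn [-8.2, 0.2, -9.8] shift [0.1012, -0.2142, 0.0497]
half 180 turn [0.3, 12.2, 169.8] shift [0.1012, -0.2142, 0.0497]
half 0 turn [-8.2, 0.2, -9.8] shift [0.0444, -0.3487, 0.0296]
half 180 turn [0.3, 12.2, 169.8] shift [0.0444, -0.3487, 0.0296]
half 0 turn [-8.2, 0.2, -9.8] shift [0.078, -0.3487, 0.0693]
half 180 turn [0.3, 12.2, 169.8] shift [0.078, -0.3487, 0.0693]
```

View pics/l.png

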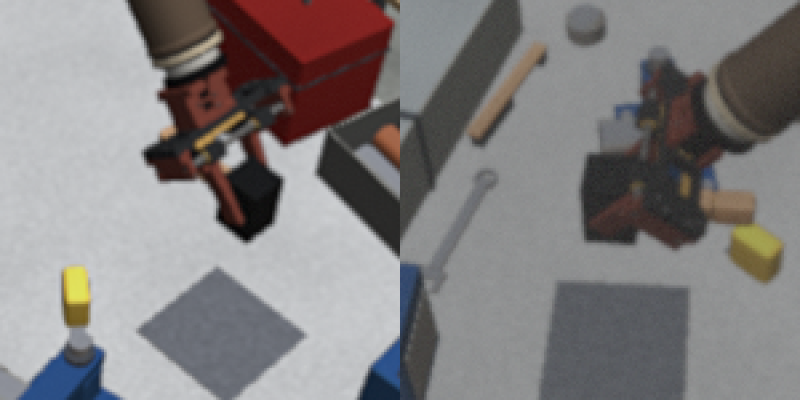

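Mallet held level and clear. Moving above pin A.

```bash
python3 -m jog '[[-1,0,-1,0.01,-0.03,0,1],[-2,0,-3,0.02,-0.07,0,1],[-4,0,-5,0.03,-0.11,0,1],[-6,0,-7,0.045,-0.15,0,1],[-7,0,-9,0.055,-0.19,0.005,1],[-8.2,0.2,-9.8,0.065,-0.212,0.009,1],[-8.2,0.2,-9.8,0.0676,-0.2142,0.01,1],[-8.2,0.2,-9.8,0.0676,-0.2142,0.01,1],[-8.2,0.2,-9.8,0.0676,-0.2142,0.01,1]]' 60
python3 - <<'E'
from h import *
where()
p=np.array([np.cos(np.radians(23)),np.sin(np.radians(23)),0])
T=tool(23,40.07)
for f in(.165,.113): delta(np.array([.497,.0595,f+.0435])-.004*p,T)
a=capture("scene");b=capture("side")
cv2.imwrite("pics/s.png",np.hstack([cv2.resize(a["color"][120:270,200:350,::-1],(400,400),interpolation=3),cv2.resize(b["color"][120:270,180:330,::-1],(400,400),interpolation=3)]))
E
```

```text
t: 14.55
tool_pos: [0.4908, 0.1042, 0.2004]
tcp_rot: [-3.133, 0.632, -2.759]
force: [0.4, 0.2, -5.1]
gripper_width: 0.567
t 14.55 tcp [0.4908 0.1042 0.2004] grasp [0.4804 0.1002 0.2157] tilt 36.19 az 21.11 jaw [-0.369  0.93  -0.007] w 0.567 F [ 0.4  0.2 -5.1] q [-0.56 -0.06  0.29  2.44 -0.31  0.14  1.98]
half 0 turn [-1.1, -3.9, -0.8] shift [0.006, -0.0436, 0.0039]
half 180 turn [-6.1, 1.8, 179.1] shift [0.006, -0.0436, 0.0039]
half 0 turn [-1.1, -3.9, -0.8] shift [0.0367, -0.0433, 0.0459]
half 180 turn [-6.1, 1.8, 179.1] shift [0.0367, -0.0433, 0.0459]
```

View pics/s.png

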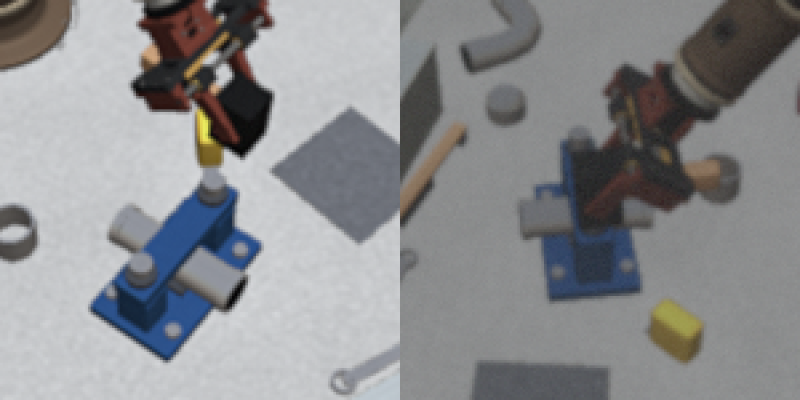

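The crop shows the head near pin A, but the arm sits at joint 6's limit: outward tilt can't be reached this close in. I'll come in sideways instead, with the tool leaning toward azimuth -67° and the handle pointing away from pin B.

Run:
```python
from h import *
delta([.53,.06,.3],tool(-25,20))
```

```text
half 0 turn [21.7, 15.5, 41.4] shift [-0.0679, -0.0604, -0.0509]
half 180 turn [-19.4, 27.2, -135.0] shift [-0.0679, -0.0604, -0.0509]
```

```bash
python3 -m jog '[[0,0,0,-0.025,-0.005,-0.03,1],[4,3,8,-0.04,-0.015,-0.04,1],[8,6,16,-0.055,-0.03,-0.05,1],[12,9,24,-0.068,-0.045,-0.051,1],[16,12,32,-0.068,-0.06,-0.051,1],[21.7,15.5,41.4,-0.068,-0.06,-0.051,1],[21.7,15.5,41.4,-0.068,-0.06,-0.051,1],[21.7,15.5,41.4,-0.068,-0.06,-0.051,1]]' 60
python3 - <<'E'
from h import *
where()
p=tool(-67,90).as_matrix()[:,2]
delta(np.array([.497,.0595,.2085])-.004*p,tool(-67,40.07))
delta(np.array([.497,.0595,.28])-.004*p,tool(-67,40.07))
E
```

```text
t: 15.65
tool_pos: [0.5371, 0.0582, 0.2841]
tcp_rot: [3.139, 0.353, 2.706]
force: [-0.5, -0.8, -4.5]
gripper_width: 0.566
t 15.65 tcp [0.5371 0.0582 0.2841] grasp [0.5311 0.0609 0.3019] tilt 20.22 az -24.51 jaw [0.421 0.907 0.003] w 0.566 F [-0.5 -0.8 -4.5] q [-0.21  0.06 -0.16  1.96  0.33  0.9   0.59]
half 0 turn [21.4, -19.0, 36.5] shift [0.06, -0.0215, 0.0739]
half 180 turn [24.4, 27.4, -139.1] shift [0.06, -0.0215, 0.0739]
half 0 turn [21.4, -19.0, 36.5] shift [0.0353, -0.0213, 0.0068]
half 180 turn [24.4, 27.4, -139.1] shift [0.0353, -0.0213, 0.0068]
```

```bash
python3 -m jog '[[4,-3.5,7,0.01,-0.005,0.001,1],[8,-7,14,0.02,-0.01,0.003,1],[12,-11,21,0.03,-0.015,0.005,1],[17,-15,29,0.035,-0.021,0.007,1],[21.4,-19,36.5,0.035,-0.0213,0.007,1],[21.4,-19,36.5,0.06,-0.0215,0.0739,1],[21.4,-19,36.5,0.06,-0.0215,0.0739,1],[21.4,-19,36.5,0.06,-0.0215,0.0739,1],[21.4,-19,36.5,0.06,-0.0215,0.0739,1]]' 60
python3 - <<'E'
from h import *
where()
p=tool(-67,90).as_matrix()[:,2];T=tool(-67,40.07)
for f in(.165,.113): delta(np.array([.497,.0595,f+.0435])-.004*p,T)
a=capture("scene");b=capture("side")
cv2.imwrite("pics/s2.png",np.hstack([cv2.resize(a["color"][120:270,200:350,::-1],(400,400),interpolation=3),cv2.resize(b["color"][120:270,180:330,::-1],(400,400),interpolation=3)]))
E
```

```text
t: 16.77
tool_pos: [0.5013, 0.0525, 0.1972]
tcp_rot: [3.137, 0.698, 1.967]
force: [0.4, -0.2, -4.0]
gripper_width: 0.564
t 16.77 tcp [0.5013 0.0525 0.1972] grasp [0.4966 0.0637 0.2117] tilt 39.98 az -66.89 jaw [0.921 0.388 0.004] w 0.564 F [ 0.4 -0.2 -4. ] q [-0.49  0.33 -0.21  2.03  0.8   1.19 -0.77]
half 0 turn [0.1, -0.1, -0.2] shift [0.002, -0.0013, 0.0025]
half 180 turn [-0.1, -0.1, 179.8] shift [0.002, -0.0013, 0.0025]
half 0 turn [0.1, -0.1, -0.2] shift [0.0354, -0.0015, 0.0423]
half 180 turn [-0.1, -0.1, 179.8] shift [0.0354, -0.0015, 0.0423]
```

View pics/s2.png

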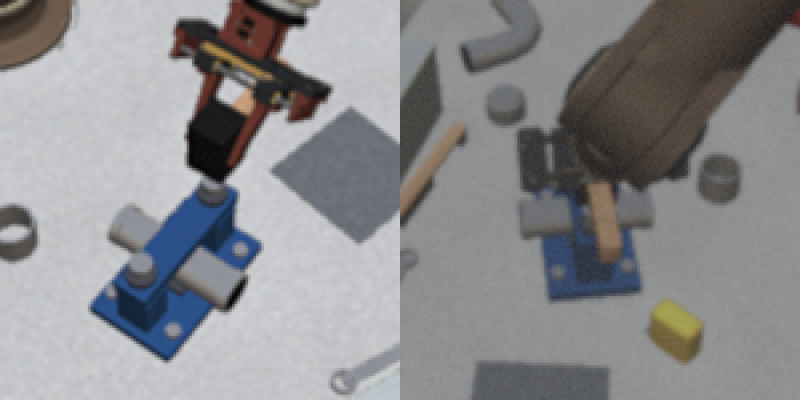

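The head is above pin A (scene crop (212,185)) with the handle away from pin B. Striking.

```bash
python3 -m jog '[[0,0,0,0.0097,-0.0014,0.0116,1],[0,0,0,0.0212,-0.0014,0.0254,1],[0,0,0,0.0315,-0.0014,0.0377,1],[0,0,0,0.0354,-0.0014,0.0423,1]]' 60;  python3 -m jog '[[0,0,0,0,0,0,1]]' 60
python3 - <<'E'
from h import *
where()
E
```

```text
t: 17.38
tool_pos: [0.4997, 0.0521, 0.1442]
tcp_rot: [3.139, 0.706, 1.968]
force: [-27.1, 14.2, 69.9]
gripper_width: 0.569
t: 17.5
tool_pos: [0.4996, 0.0522, 0.1441]
tcp_rot: [3.138, 0.705, 1.968]
force: [-18.7, 8.9, 46.4]
gripper_width: 0.568
t 17.5 tcp [0.4996 0.0522 0.1441] grasp [0.4947 0.0635 0.1586] tilt 40.38 az -66.97 jaw [0.921 0.388 0.002] w 0.568 F [-18.7   8.9  46.4] q [-0.51  0.41 -0.21  2.07  0.86  1.12 -0.88]
```

Stopped hard at 46 N with the face at about 0.115–0.117 m, so pin A is home. Back up and on to pin B.

```bash
python3 -m jog '[[0,0,0,-0.012,0,-0.015,1],[0,0,0,-0.035,0,-0.043,1],[0,0,0,-0.0386,0,-0.046,1],[0,0,0,-0.0386,0,-0.046,1]]' 60
python3 - <<'E'
from h import *
where()
p=tool(-67,90).as_matrix()[:,2];T=tool(-67,40.07)
for f in(.168,.113): delta(np.array([.5508,-.0675,f+.0435])-.004*p,T)
E
```

```text
t: 18.0
tool_pos: [0.4989, 0.0514, 0.1988]
tcp_rot: [-3.141, 0.698, 1.97]
force: [0.0, -0.1, -4.3]
gripper_width: 0.57
t 18.0 tcp [0.4989 0.0514 0.1988] grasp [0.4941 0.0627 0.2133] tilt 39.99 az -67.19 jaw [ 0.922  0.388 -0.   ] w 0.57 F [ 0.  -0.1 -4.3] q [-0.49  0.32 -0.21  2.03  0.8   1.19 -0.76]
half 0 turn [-0.1, -0.1, -0.1] shift [-0.1045, 0.0017, 0.0901]
half 180 turn [-0.1, 0.2, 179.9] shift [-0.1045, 0.0017, 0.0901]
half 0 turn [-0.1, -0.1, -0.1] shift [-0.0692, 0.0018, 0.1322]
half 180 turn [-0.1, 0.2, 179.9] shift [-0.0692, 0.0018, 0.1322]
```

```bash
python3 -m jog '[[0,0,0,-0.03,0,0.025,1],[0,0,0,-0.065,0.001,0.055,1],[0,0,0,-0.1045,0.0017,0.09,1],[0,0,0,-0.1045,0.0017,0.09,1],[0,0,0,-0.1045,0.0017,0.09,1]]' 60
python3 - <<'E'
from h import *
where()
p=tool(-67,90).as_matrix()[:,2];T=tool(-67,40.07)
delta(np.array([.5508,-.0675,.113+.0435])-.004*p,T)
a=capture("scene");b=capture("side")
cv2.imwrite("pics/s3.png",np.hstack([cv2.resize(a["color"][120:270,200:350,::-1],(400,400),interpolation=3),cv2.resize(b["color"][120:270,180:330,::-1],(400,400),interpolation=3)]))
E
```

```text
t: 18.62
tool_pos: [0.5535, -0.0745, 0.1965]
tcp_rot: [-3.139, 0.697, 1.971]
force: [-0.4, 0.1, -4.1]
gripper_width: 0.57
t 18.62 tcp [ 0.5535 -0.0745  0.1965] grasp [ 0.5488 -0.0633  0.2111] tilt 39.94 az -67.29 jaw [ 0.922  0.388 -0.002] w 0.57 F [-0.4  0.1 -4.1] q [-0.3   0.31 -0.11  2.04  0.9   1.02 -0.59]
half 0 turn [-0.2, -0.1, -0.1] shift [0.0345, 0.0004, 0.0423]
half 180 turn [-0.2, 0.3, 179.9] shift [0.0345, 0.0004, 0.0423]
```

View pics/s3.png

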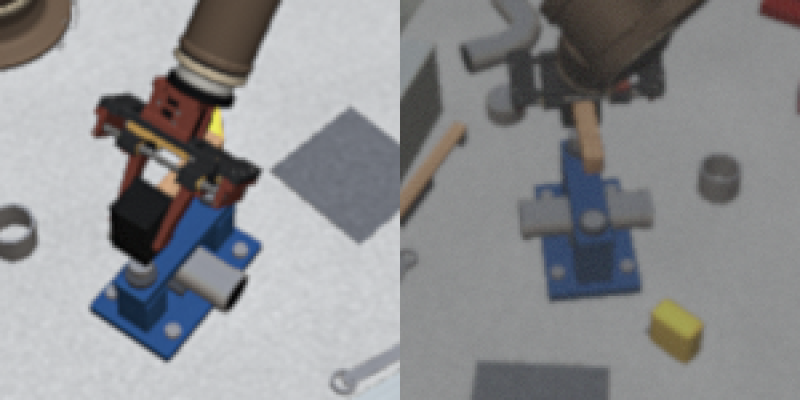

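The side crop (593,220) shows pin A flush on its collar, and the head is above pin B. Striking.

```bash
python3 -m jog '[[0,0,0,0.0097,0,0.0116,1],[0,0,0,0.0212,0,0.0254,1],[0,0,0,0.031,0,0.0377,1],[0,0,0,0.0347,0,0.0423,1],[0,0,0,0.0347,0,0.0423,1]]' 60
python3 - <<'E'
from h import *
where()
E
python3 -m jog '[[0,0,0,-0.012,0,-0.015,1],[0,0,0,-0.045,0,-0.053,1],[0,0,0,-0.075,0,-0.09,1],[0,0,0,-0.09,0,-0.108,1],[0,0,0,-0.09,0,-0.108,1]]' 60
python3 - <<'E'
from h import *
where()
a=capture("scene");b=capture("side")
cv2.imwrite("pics/s4.png",np.hstack([cv2.resize(a["color"][170:250,220:300,::-1],(400,400),interpolation=3),cv2.resize(b["color"][140:240,200:300,::-1],(400,400),interpolation=3)]))
delta([.53,.1,.3],tool(-30,25))
delta([.504,.279,.25],tool(10,40.07))
E
```

```text
t: 19.35
tool_pos: [0.5549, -0.0742, 0.1444]
tcp_rot: [3.14, 0.699, 1.97]
force: [-6.7, 5.2, 11.2]
gripper_width: 0.565
t 19.35 tcp [ 0.5549 -0.0742  0.1444] grasp [ 0.5502 -0.063   0.159 ] tilt 40.08 az -66.99 jaw [0.921 0.39  0.001] w 0.565 F [-6.7  5.2 11.2] q [-0.31  0.4  -0.09  2.08  0.97  0.95 -0.71]
t: 19.98
tool_pos: [0.5548, -0.0747, 0.2851]
tcp_rot: [3.137, 0.698, 1.966]
force: [-0.8, -0.5, -4.4]
gripper_width: 0.565
t 19.98 tcp [ 0.5548 -0.0747  0.2851] grasp [ 0.55   -0.0634  0.2997] tilt 40.01 az -66.93 jaw [0.922 0.388 0.004] w 0.565 F [-0.8 -0.5 -4.4] q [-0.28  0.2  -0.12  1.95  0.81  1.15 -0.41]
half 0 turn [-20.1, 14.4, -31.4] shift [0.1256, 0.0509, -0.1055]
half 180 turn [19.1, 26.5, 145.2] shift [0.1256, 0.0509, -0.1055]
half 0 turn [-49.7, -0.1, -59.1] shift [0.2929, 0.1036, -0.1841]
half 180 turn [-0.1, 56.2, 109.4] shift [0.2929, 0.1036, -0.1841]
```

View pics/s4.png

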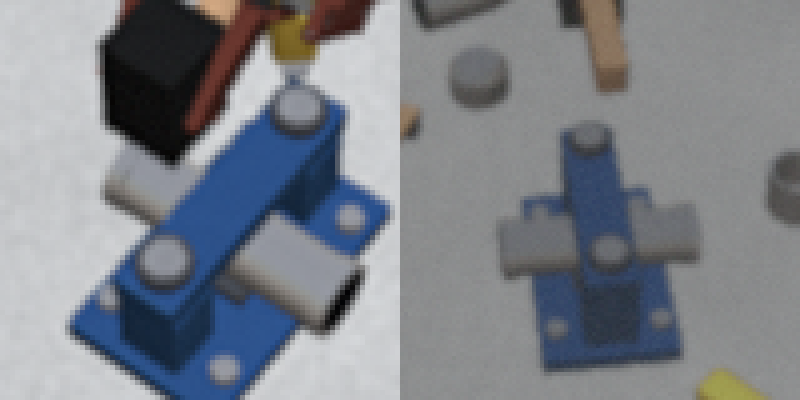

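Both pins look flush, but pin B's stop force was only about 15 N net. I'll give it one more blow 3 mm deeper to be sure.

```bash
python3 -m jog '[[0,0,0,0.03,0,0.036,1],[0,0,0,0.06,0,0.072,1],[0,0,0,0.077,0,0.092,1],[0,0,0,0.086,0,0.103,1],[0,0,0,0.0919,0,0.1103,1],[0,0,0,0.0919,0,0.1103,1]]' 60
python3 - <<'E'
from h import *
where()
E
python3 -m jog '[[0,0,0,-0.012,0,-0.015,1],[0,0,0,-0.045,0,-0.053,1],[0,0,0,-0.075,0,-0.09,1],[0,0,0,-0.0919,0,-0.1103,1],[0,0,0,-0.0919,0,-0.1103,1]]' 60
```

```text
t: 20.82
tool_pos: [0.5544, -0.0761, 0.1435]
tcp_rot: [3.141, 0.703, 1.968]
force: [-14.0, 4.8, 22.6]
gripper_width: 0.564
t 20.82 tcp [ 0.5544 -0.0761  0.1435] grasp [ 0.5496 -0.0648  0.158 ] tilt 40.29 az -67.22 jaw [0.922 0.387 0.   ] w 0.564 F [-14.    4.8  22.6] q [-0.31  0.4  -0.09  2.08  0.98  0.95 -0.72]
t: 21.45
tool_pos: [0.5551, -0.0746, 0.2861]
tcp_rot: [3.135, 0.699, 1.965]
force: [-0.1, -0.0, -5.5]
gripper_width: 0.565
```

27 N net exceeds the 12 N the pin resists with, so B is at its stop. Back to the mat.

```bash
python3 -m jog '[[-3,2,-5,0.02,0.008,-0.017,1],[-7,5,-11,0.04,0.016,-0.034,1],[-11,8,-17,0.065,0.026,-0.055,1],[-15,11,-24,0.09,0.037,-0.076,1],[-20.1,14.4,-31.4,0.1256,0.051,-0.1055,1],[-20.1,14.4,-31.4,0.1256,0.051,-0.1055,1],[-20.1,14.4,-31.4,0.1256,0.051,-0.1055,1]]' 60
python3 - <<'E'
from h import *
where()
delta([.5,.279,.15],tool(10,40.07))
E
```

```text
t: 22.32
tool_pos: [0.537, 0.0949, 0.2826]
tcp_rot: [-3.14, 0.437, 2.617]
force: [1.2, 1.1, -4.3]
gripper_width: 0.57
t 22.32 tcp [0.537  0.0949 0.2826] grasp [0.53   0.0989 0.2998] tilt 25.05 az -30.29 jaw [ 0.501  0.865 -0.002] w 0.57 F [ 1.2  1.1 -4.3] q [-0.27  0.08 -0.26  1.97  0.5   0.93  0.25]
half 0 turn [-21.7, -14.4, -33.8] shift [0.1664, 0.1489, 0.0844]
half 180 turn [-18.8, 28.3, 142.5] shift [0.1664, 0.1489, 0.0844]
```

```bash
python3 -m jog '[[-3,-2,-4,0.02,0.025,0,1],[-6,-4,-9,0.045,0.05,0,1],[-9,-6,-14,0.07,0.075,0.01,1],[-13,-9,-20,0.1,0.1,0.03,1],[-17,-12,-27,0.13,0.125,0.05,1],[-21.7,-14.4,-33.8,0.155,0.145,0.07,1],[-21.7,-14.4,-33.8,0.1664,0.149,0.0844,1],[-21.7,-14.4,-33.8,0.1664,0.149,0.0844,1],[-21.7,-14.4,-33.8,0.1664,0.149,0.0844,1]]' 60
python3 - <<'E'
from h import *
where()
delta([.5,.279,.053],tool(10,40.07))
E
```

```text
t: 23.45
tool_pos: [0.5132, 0.282, 0.1377]
tcp_rot: [3.139, 0.701, -2.969]
force: [0.8, 0.4, -3.4]
gripper_width: 0.566
t 23.45 tcp [0.5132 0.282  0.1377] grasp [0.5011 0.2799 0.1522] tilt 40.18 az 10.07 jaw [-0.173  0.985  0.002] w 0.566 F [ 0.8  0.4 -3.4] q [-0.54  0.28 -0.33  2.32  1.66  0.5  -0.61]
half 0 turn [0.0, 0.1, -0.1] shift [0.065, -0.0008, 0.075]
half 180 turn [0.2, -0.1, 179.9] shift [0.065, -0.0008, 0.075]
```

```bash
python3 -m jog '[[0,0,0,0.025,0,0.029,1],[0,0,0,0.045,0,0.052,1],[0,0,0,0.056,-0.001,0.065,1],[0,0,0,0.062,-0.001,0.0715,1],[0,0,0,0.065,-0.001,0.075,1],[0,0,0,0.0665,-0.001,0.0769,1],[0,0,0,0.0678,-0.001,0.0784,1],[0,0,0,0.0678,-0.001,0.0784,1]]' 60
python3 - <<'E'
from h import *
where()
E
python3 -m jog '[[0,0,0,0.0007,0,0.0008,1],[0,0,0,0.0007,0,0.0008,1],[0,0,0,0.0007,0,0.0008,1]]'
```

```text
t: 24.45
tool_pos: [0.5118, 0.2819, 0.0341]
tcp_rot: [3.139, 0.702, -2.967]
force: [0.9, -0.2, -3.5]
gripper_width: 0.567
t 24.45 tcp [0.5118 0.2819 0.0341] grasp [0.4997 0.2797 0.0486] tilt 40.23 az 10.23 jaw [-0.175  0.985  0.002] w 0.567 F [ 0.9 -0.2 -3.5] q [-0.51  0.54 -0.38  2.37  2.11  0.67 -1.06]
t: 24.82
tool_pos: [0.5116, 0.2818, 0.0327]
tcp_rot: [3.139, 0.702, -2.967]
force: [-0.0, -0.1, -4.0]
gripper_width: 0.566
```

```bash
for i in 1 2; do python3 -m jog '[[0,0,0,0.0007,0,0.0008,1],[0,0,0,0.0007,0,0.0008,1],[0,0,0,0.0007,0,0.0008,1]]'; done
```

```text
t: 25.2
tool_pos: [0.5116, 0.2817, 0.0316]
tcp_rot: [3.139, 0.701, -2.967]
force: [0.1, -0.0, -4.3]
gripper_width: 0.567
t: 25.58
tool_pos: [0.5116, 0.2818, 0.0307]
tcp_rot: [3.139, 0.702, -2.967]
force: [-0.3, -0.3, -1.5]
gripper_width: 0.564
```

Contact came 2.3 mm lower than before, so the head slid that much up in the grip. That explains the low strike readings: the corrected pin tops are about 0.117 m. Now release and retreat.

```bash
python3 -m jog '[[0,0,0,0.0005,0,0.0006,1],[0,0,0,0.0005,0,0.0006,1],[0,0,0,0,0,0,0.3],[0,0,0,0,0,0,0],[0,0,0,0,0,0,0],[0,0,0,0,0,0,0],[0,0,0,0,0,0,0],[0,0,0,0,0,0,0]]'; python3 -m jog '[[0,0,0,0,0,-0.015,0],[0,0,0,0,0,-0.04,0],[0,0,0,0,0,-0.07,0],[0,0,0,0,0,-0.1,0],[0,0,0,0,0,-0.14,0],[0,0,0,0,0,-0.16,0],[0,0,0,0,0,-0.16,0]]';  python3 - <<'E'
from h import *
where()
a=capture("scene");b=capture("side")
cv2.imwrite("pics/f.png",np.hstack([cv2.resize(a["color"][100:260,220:380,::-1],(400,400),interpolation=3),cv2.resize(b["color"][140:340,130:330,::-1],(400,400),interpolation=3)]))
for n,c,(u,v) in(("scene",a,proj(a,[.503,.28,.082])[0].astype(int)),("side",b,proj(b,[.503,.28,.082])[0].astype(int))):
    I=c["color"];m=np.zeros(I.shape[:2],np.uint8);m[v-30:v+40,u-30:u+30]=(I.max(2)[v-30:v+40,u-30:u+30]<65)
    k=max(cv2.findContours(m,cv2.RETR_EXTERNAL,cv2.CHAIN_APPROX_NONE)[0],key=cv2.contourArea);M=cv2.moments(k)
    uv=(M["m10"]/M["m00"],M["m01"]/M["m00"]);print(n,cv2.contourArea(k),onz(c,[uv],.043)[0].round(3),onz(c,[uv],.06)[0].round(3))
E
```

```text
t: 26.58
tool_pos: [0.5115, 0.2818, 0.0305]
tcp_rot: [3.139, 0.701, -2.967]
force: [-0.3, 0.5, -0.7]
gripper_width: 1.0
t: 27.45
tool_pos: [0.4094, 0.2639, 0.1546]
tcp_rot: [3.136, 0.705, -2.968]
force: [1.4, 1.0, 0.8]
gripper_width: 0.999
t 27.45 tcp [0.4094 0.2639 0.1546] grasp [0.3973 0.2617 0.1691] tilt 40.38 az 10.43 jaw [-0.176  0.984  0.004] w 0.999 F [1.4 1.  0.8] q [-0.65  0.11 -0.42  2.49  1.5   0.57 -0.65]
scene 367.0 [0.503 0.28  0.043] [0.512 0.271 0.06 ]
side 422.0 [0.503 0.283 0.043] [0.499 0.293 0.06 ]
```

View pics/f.png

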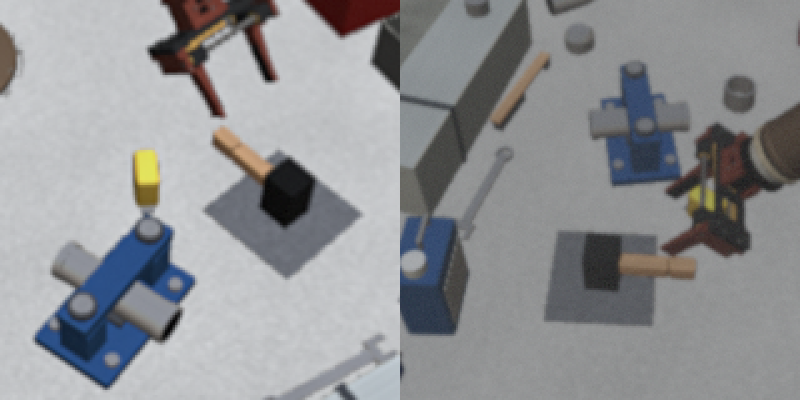

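Run:
```python
from h import *
print(ctrl.sign_off())
```

```text
the job is handed in; nothing more can be done
None
```

I did the whole job and handed it in at about 27.5 s of the 67 s allowed; no verdict was reported. I picked the mallet up by its head, stood it on the mat and let go. I then took it again, knocked pin A home with one blow and pin B with two, and stood it back on the mat.

**Pins:** both look flush on their collars in the pictures, which were taken before B's second blow. The blows ended against about 50 N (A) and 27 N (B), more than the roughly 12 N a pin resists with, so I take both as at their stops. Pin travel could not be read directly.

**Mallet:** both cameras put the released head within about 4 mm of the mat centre, at (0.503, 0.28). It is standing on a striking face with the handle level, and the gripper is open and clear of everything.

**What disagreed:**
- The strike heights read about 2 mm below the expected 117 mm. The mallet had slid about 2.3 mm in the grip, which the second placing showed, and allowing for that they agree.
- B's first blow ended at only about 15 N, so I struck it again.
- My first approach to pin A ran up against joint 6's limit, so I came in from the side instead.
- The loose things look undisturbed in the pictures, but I did not measure them again.

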